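# Charge the bench pump until its indicator pin is out

### The job

Charge the pressure vessel of the bench pump: with a fingertip or the closed fingers, push the yellow palm pad down as far as it goes and let it spring back up, again and again, until the red-tipped indicator pin stands fully out of its brass collar and its green band shows. Only push down on the pad: do not pull it up, do not touch the pin, and leave the things standing round the pump where they are. Finish with the pad released and back at the top.

Things in the scene. Friction and masses are not known exactly. Their poses are not given: they have to be found in the camera images.
- pump: The bench pump, bolted down: grey base plate 115 mm (x) by 195 mm (y), 12 mm thick. Origin at the centre of the plate's underside on the bench, z up. An aluminium pump barrel (66 mm across, top at 105 mm) stands 48 mm to -y of the origin and carries the plunger; a blue pressure vessel (74 mm across, top at 96 mm) stands 48 mm to +y and carries the indicator pin in a brass collar.
- palm_pad (a point): Centre of the top face of the yellow round palm pad of the plunger (pad 68 mm across, 18 mm thick, flat on top; 150 mm above the bench when up, 126 mm when fully down). Moves with the plunger.
- plunger (a joint): Travel of the plunger, m: 0 sprung up at rest, grows as it is pushed straight down, 0.024 at the bottom stop. The spring pushes back with about 1.5 N at the top to 10 N at the bottom and brings it back up within 0.3 s of release.
- pin (a joint): How far the indicator pin has come out, m: starts between 0 and 0.010, 0.036 is fully out. A ratchet raises it on the down-stroke and it stays where it is when the pad springs back. A full stroke raises it about 0.006 (the first stroke up to about 0.013); a stroke of less than about 0.017 may give nothing, and the pad must come back up to within 0.003 of the top between strokes. Further strokes with the pin fully out do no harm.
- pin_tip (a point): Centre of the top of the indicator pin: red tip 14 mm across, 5 mm high, on a white shaft 10 mm across, with a green band 5 mm high that comes clear of the collar only when the pin is fully out. It is 96 mm from the pad's axis, 116 mm above the bench when fully in and 152 mm when fully out.
- jar: Loose bystander: powder jar with green lid, 43 mm across, 74 mm high; origin at the centre of its underside.
- beaker: Loose bystander: clear beaker, 75 mm across, 92 mm high; origin at the centre of its underside.
- cap: Loose bystander: yellow screw cap lying flat, 40 mm across, 17 mm high; origin at the centre of its underside.
- timer: Loose bystander: white timer, 43 by 70 mm, 65 mm high; origin at the centre of its underside.
- media_bottle: Loose bystander: white media bottle, 65 mm wide, 137 mm high; origin at the centre of its underside.
- slide_box: Loose bystander: cream slide box, 54 by 84 mm, 31 mm high; origin at the centre of its underside.

How it is judged:
By the outcome, as a careful person would: the job done as asked, in the order asked, and still so for the second after the job is handed in, with the robot touching nothing.
It also fails if it takes over 48 s, if anything falls off the work surface, if the arm or the gripper's body presses on something with over 40 N, if the wrist force passes 120 N, or if a joint passes its speed limit or range.

### The arm

A 6-joint arm with a two-finger parallel gripper is mounted at the origin on a cart in front of the work surface, level with it; the furniture and walls round the work are solid. World frame = base frame: x ahead of the robot, y to its left, z up, the work surface at z = 0. Lengths are in m, angles in rad, forces in N, time in s.
With the tool pointing down it reaches from about 0.35 to 0.85 m from the base axis. Payload 8.1 kg.
Tool frame: the origin (TCP) lies between the finger pads; the fingertips stand 14 mm ahead of it and the grasp point (between the pads) lies 5 mm behind it; z points along the fingers, y is the line along which they close (so a half turn about z gives the same grasp; the last joint's range is limited). The gripper opens to 93 mm and grips with 3 to 60 N. Pads are 15 mm wide; open, the fingers measure 128 mm over their backs; the gripper's body (75 mm by 188 mm) begins 65 mm behind the grasp point.
Start: joints at [1.152, 0.13, 1.488, -0, 1.523, -0.085], TCP at [0.197, 0.567, 0.233] pointing down, gripper open.
Joint ranges: [-2.96, 2.96], [-0.89, 2.26], [0.02, 2.5], [-1.34, 4.48], [0, 2.73], [-2.66, 2.66]. Speed limits (rad/s): [2.39, 2.39, 2.79, 3.14, 3.14, 3.14].

### API

Orientations are given as a rotation vector (axis times angle).
In Python, from plant import robot gives the robot as it stands.
- The arm moves only by the tool arm_command, never from a script. Its argument "targets" is a list of rows, each an object of numbers: "x", "y", "z": the shift along the world's x, y, z in units of 500 mm (1.0 is 500 mm); "rx", "ry", "rz": the turn, a rotation vector about the world's x, y, z in units of 2 rad (1.0 is 2 rad); "claw": the closure in counts, from 0 (fully open) to 255 (shut). In form: [{"x": .., "y": .., "z": .., "rx": .., "ry": .., "rz": .., "claw": ..}, ...]. A call has 1 to 10 rows; each row is the pose to reach, as a shift and turn from the pose commanded when the call began; what a row does not reach only later rows make up. A row lasts 1/12 s, in which the tool goes at most 41.7 mm and 7.16 degrees, less where a joint would pass 70% of its speed; a pose out of reach is approached as far as the arm can. A call with a number of a shift or a turn outside -1 to 1 is refused whole. A call with a gripper value outside its range is refused whole. The fingers move at their own pace and stop on an object; "squeeze" is the grip in N (left out, the last holds). Time passes only in rows, so rows that repeat a pose let the fingers close. It gives the time, the measured TCP pose, the force, the opening and the grip force at its end, in the units of the state.
- robot.read_state(): the state, without advancing time (a new reading comes with each control period).
- robot.read_camera(name): name is "scene" or "side" or "wrist"; returns (picture, depth): 400x640x3 uint8, red, green, blue; 400x640 float32, m along the optical axis (not along the pixel's ray), 0 where there is no reading.
- robot.get_calibration(name): a dict with "intrinsics" (3x3 intrinsics, pixels), "origin" and "orientation" of the camera in the world. Camera axes: x right, y up, looking along -z (the intrinsics and any distortion apply to the point x, -y, -z); pixel columns grow to the right and rows downward; lengths in m; the calibration is good to about 2 mm. A picture is of the moment at which its call begins: read the wrist's pose just before it. get_calibration takes no time and is no camera call; for the wrist camera it gives the pose at the moment of the call.
- robot.close_job(): hands the job in; it is judged then, once.
The state is a dict: "t": time; "q": joint angles; "dq": joint speeds; "joint_torque": joint torques, N m; "tool_pos": TCP position; "orientation": TCP orientation; "force": force on the tool from outside, world axes, zero at the start; "wrist_torque": the same for the moment, N m; "opening": finger opening in m; "gripper_force": force on a finger pad.
Only numpy, scipy, OpenCV 4.12 (cv2) and the standard library are available. Lean on these libraries where they do the work, as an engineer would, in place of code of your own. Each camera call takes 0.05 s, during which the arm holds its last target. There are 200 camera calls.

## Working session

There is one attempt and no reset: what is moved stays moved. The work goes in short steps, Python scripts to look and compute and a tool call to move; the robot and the scene stay as the last step left them, time stands still between calls to the robot, and variables do not carry over. Pictures are saved under pics/ and viewed, at most 10 in all, crops included, and the job is handed in when it is done.

Besides the shell and the picture viewer there is one more tool, called after ">>>" as name(argument=value, ...), one argument or row to a line, values as JSON. arm_command: Moves the arm, as the interface text tells. Shifts and turns lie within -1 to 1; 1 stands for 500 mm of shift or 2 rad of turn. Its arguments: {"type":"object","properties":{"targets":{"type":"array","items":{"type":"object","properties":{"x":{"type":"number","minimum":-1,"maximum":1},"y":{"type":"number","minimum":-1,"maximum":1},"z":{"type":"number","minimum":-1,"maximum":1},"rx":{"type":"number","minimum":-1,"maximum":1},"ry":{"type":"number","minimum":-1,"maximum":1},"rz":{"type":"number","minimum":-1,"maximum":1},"claw":{"type":"number"}}}},"squeeze":{"type":"number"}},"required":["targets"]}

```bash
mkdir -p pics
cat > h.py <<'E'
import numpy as np,cv2
from plant import robot
def snap(n,f):
    c=robot.get_calibration(n); p,d=robot.read_camera(n)
    cv2.imwrite(f'pics/{f}.png',p[:,:,::-1]); np.savez(f'pics/{f}.npz',p=p,d=d,K=c['intrinsics'],o=c['origin'],R=c['orientation'])
    return p,d
def cloud(f):
    z=np.load(f'pics/{f}.npz'); K=z['K'];d=z['d'];R=z['R']
    if R.shape!=(3,3): R=cv2.Rodrigues(R)[0]
    v,u=np.mgrid[:400,:640]
    P=np.stack([(u-K[0,2])/K[0,0]*d,-(v-K[1,2])/K[1,1]*d,-d],-1)@R.T+z['o']
    P[d==0]=np.nan
    return z['p'],P
E
python3 - <<'E'
from h import *
for n in ('scene','side'): snap(n,n+'0')
for n in ('scene0','side0'):
    p,P=cloud(n); h=cv2.cvtColor(p,cv2.COLOR_RGB2HSV)
    m=(h[...,0]>20)&(h[...,0]<34)&(h[...,1]>130)&(h[...,2]>80)&(P[...,2]>.10)
    Q=P[m]; print(n,len(Q), np.nanmedian(Q,0) if len(Q) else '')
    if len(Q):
        t=Q[Q[:,2]>np.nanpercentile(Q[:,2],90)-.006]; print(len(t),t.min(0),t.max(0))
s=robot.read_state();print(s['t'],s['tool_pos'],s['orientation'],s['opening'])
E
```

```text
scene0 312 [ 0.48888506 -0.15162336  0.15196575]
231 [ 0.45495784 -0.18670139  0.14891121] [ 0.52316887 -0.12428018  0.15763804]
side0 598 [-0.07069573 -1.15031009  0.42814669]
104 [-0.5026146  -1.17290776  0.45834818] [-0.06797941 -1.14852061  0.47317588]
0.1 [0.19636066 0.56645085 0.23170523] [-5.21804600e-01 -3.09754933e+00  2.48406944e-03] 0.09287839360010497
```

View pics/scene0.png

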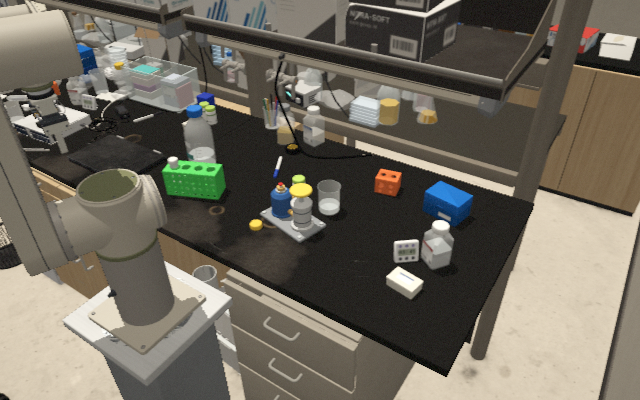

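View pics/side0.png

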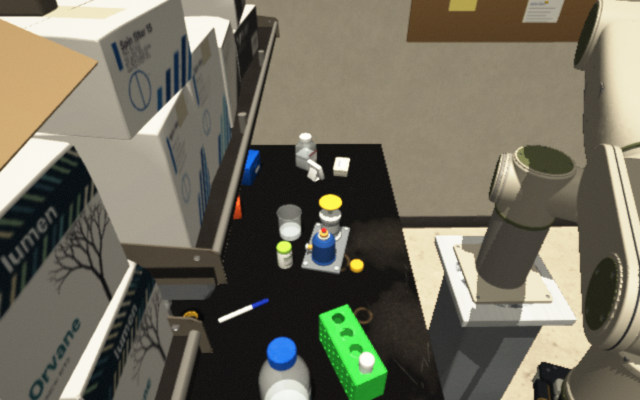

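The scene picture shows the pad at about (301,190), the blue vessel at (281,200) and the beaker at (329,198). The side picture shows the pad at (330,203), the pin at (323,231) and the beaker at (289,222).

Run:
```python
from h import *
p,P=cloud('side0'); h=cv2.cvtColor(p,cv2.COLOR_RGB2HSV)
y=(h[...,0]>20)&(h[...,0]<34)&(h[...,1]>130)&(h[...,2]>80)
m=np.zeros_like(y); m[190:220,310:350]=1
Q=P[m&y]; t=Q[(Q[:,2]>.143)]; print('pad',len(t),np.median(t,0),t.min(0),t.max(0))
for n,u,v in [('pin',323,231),('bk',289,209),('jar',285,246),('vess',323,240),('blue',252,165)]:
    print(n,np.nanmedian(P[v-1:v+2,u-1:u+2].reshape(-1,3),0))
p2,P2=cloud('scene0')
h=cv2.cvtColor(p2,cv2.COLOR_RGB2HSV)
for nm,PP,pp,r in(('s',P,p,(225,245,310,340)),('c',P2,p2,(175,200,268,296))):
    a=pp[r[0]:r[1],r[2]:r[3]].astype(int);k=(a[...,0]>120)&(a[...,1]<70)&(a[...,2]<70)
    q=PP[r[0]:r[1],r[2]:r[3]][k];print('red',nm,len(q),np.nanmedian(q,0))
    # tall things near the pad
    z=PP[(abs(PP[...,0]-.489)<.2)&(abs(PP[...,1]+.152)<.2)&(PP[...,2]>.165)]
    print(len(z),z.min(0) if len(z) else '',z.max(0) if len(z) else '')
a=cv2.resize(p2[160:250,230:370],None,fx=5,fy=5,interpolation=2); b=cv2.resize(p[180:280,260:380],None,fx=4,fy=4,interpolation=2)
cv2.imwrite('pics/a.png',a[:,:,::-1])
```

```text
pad 271 [ 0.4872857  -0.14408276  0.14870138] [ 0.45531649 -0.17939492  0.143041  ] [ 0.52074084 -0.11359051  0.15318882]
pin [ 0.51041942 -0.05309752  0.11958882]
bk [ 0.61534471 -0.20121437  0.07496916]
jar [ 0.61915599 -0.0419047   0.07215877]
vess [ 0.51060144 -0.04007112  0.09562164]
blue [ 0.76431852 -0.46242941  0.06876029]
red s 8 [ 0.51037045 -0.05516291  0.12192846]
1073 [ 0.65119284 -0.34954296  0.47701563] [0.68898467 0.04797634 0.55005751]
red c 11 [ 0.51259558 -0.05712559  0.12495222]
2350 [ 0.64609358 -0.35199143  0.44834962] [0.68871106 0.04799152 0.60482936]
```

View pics/a.png

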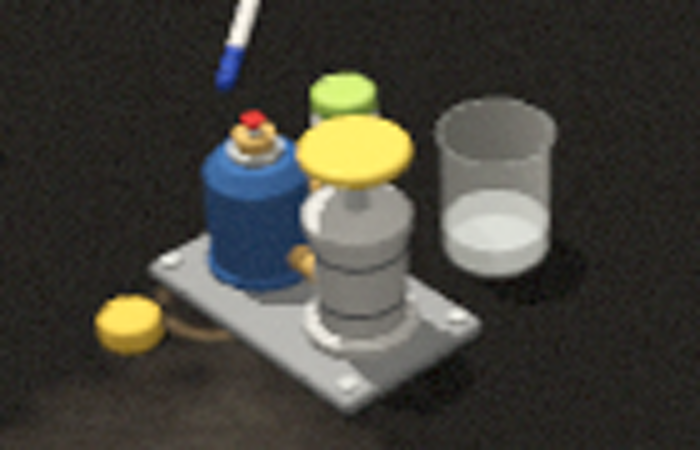

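Run:
```python
from h import *
for n in('scene0','side0'):
    p,P=cloud(n); Q=P.reshape(-1,3); Q=Q[np.isfinite(Q[:,0])]
    a=np.array([.196,.566]);b=np.array([.488,-.148]);L=np.linalg.norm(b-a);e=(b-a)/L
    r=Q[:,:2]-a; s=r@e; w=r@[-e[1],e[0]]
    for lo in np.arange(0,L,.1):
        k=(s>lo)&(s<lo+.1)&(abs(w)<.13)&(Q[:,2]<.6)
        print(n,round(lo,1),np.round(Q[k][:,2].max(),3) if k.any() else None)
```

```text
scene0 0.0 0.442
scene0 0.1 None
scene0 0.2 0.13
scene0 0.3 0.133
scene0 0.4 0.106
scene0 0.5 0.01
scene0 0.6 0.128
scene0 0.7 0.158
side0 0.0 0.6
side0 0.1 0.6
side0 0.2 0.598
side0 0.3 0.129
side0 0.4 0.1
side0 0.5 0.004
side0 0.6 0.124
side0 0.7 0.153
```

>>> arm_command(
  targets=[
    {"z": 0.03,"claw": 255},
    {"z": 0.06,"claw": 255},
  ],
  squeeze=10,
)

```text
schema error: expected keys x, y, z, rx, ry, rz, claw
```

>>> arm_command(
  targets=[
    {"x": 0.292,"y": -0.714,"z": 0.02,"rx": 0,"ry": 0,"rz": 0,"claw": 255},
    {"x": 0.292,"y": -0.714,"z": 0.02,"rx": 0,"ry": 0,"rz": 0,"claw": 255},
    {"x": 0.292,"y": -0.714,"z": 0.02,"rx": 0,"ry": 0,"rz": 0,"claw": 255},
    {"x": 0.292,"y": -0.714,"z": 0.02,"rx": 0,"ry": 0,"rz": 0,"claw": 255},
    {"x": 0.292,"y": -0.714,"z": 0.02,"rx": 0,"ry": 0,"rz": 0,"claw": 255},
    {"x": 0.292,"y": -0.714,"z": 0.02,"rx": 0,"ry": 0,"rz": 0,"claw": 255},
    {"x": 0.292,"y": -0.714,"z": 0.02,"rx": 0,"ry": 0,"rz": 0,"claw": 255},
    {"x": 0.292,"y": -0.714,"z": 0.02,"rx": 0,"ry": 0,"rz": 0,"claw": 255},
    {"x": 0.292,"y": -0.714,"z": 0.02,"rx": 0,"ry": 0,"rz": 0,"claw": 255},
    {"x": 0.292,"y": -0.714,"z": 0.02,"rx": 0,"ry": 0,"rz": 0,"claw": 255},
  ],
  squeeze=10,
)

```text
t: 0.93
tool_pos: [0.3439, 0.2054, 0.2426]
orientation: [0.527, 3.096, -0.003]
force: [-0.6, 0.6, 1.1]
opening: 0.0309
gripper_force: 0.0
```

>>> arm_command(
  targets=[
    {"x": 0.29,"y": -0.716,"z": 0,"rx": 0,"ry": 0,"rz": 0,"claw": 255},
    {"x": 0.29,"y": -0.716,"z": 0,"rx": 0,"ry": 0,"rz": 0,"claw": 255},
    {"x": 0.29,"y": -0.716,"z": 0,"rx": 0,"ry": 0,"rz": 0,"claw": 255},
    {"x": 0.29,"y": -0.716,"z": 0,"rx": 0,"ry": 0,"rz": 0,"claw": 255},
    {"x": 0.29,"y": -0.716,"z": 0,"rx": 0,"ry": 0,"rz": 0,"claw": 255},
    {"x": 0.29,"y": -0.716,"z": 0,"rx": 0,"ry": 0,"rz": 0,"claw": 255},
    {"x": 0.29,"y": -0.716,"z": 0,"rx": 0,"ry": 0,"rz": 0,"claw": 255},
    {"x": 0.29,"y": -0.716,"z": 0,"rx": 0,"ry": 0,"rz": 0,"claw": 255},
    {"x": 0.29,"y": -0.716,"z": 0,"rx": 0,"ry": 0,"rz": 0,"claw": 255},
    {"x": 0.29,"y": -0.716,"z": 0,"rx": 0,"ry": 0,"rz": 0,"claw": 255},
  ],
)

```text
t: 1.77
tool_pos: [0.4881, -0.153, 0.2418]
orientation: [-0.527, -3.097, 0.002]
force: [0.7, 0.6, -0.2]
opening: 0.0008
gripper_force: 0.0
```

Run:
```python
from h import *
s=robot.read_state();print(s['tool_pos'],s['opening'],s['q'])
p,_=snap('wrist','w1'); p2,_=snap('side','s1')
b=cv2.resize(p2[150:290,230:400],None,fx=2.8,fy=2.8)
cv2.imwrite('pics/c.png',np.vstack([cv2.resize(p,None,fx=.75,fy=.75),cv2.copyMakeBorder(cv2.resize(p2[140:300,190:510],(480,240)),0,0,0,0,0)])[:,:,::-1])
```

```text
[ 0.48814092 -0.15304032  0.24176817] 0.0007681994314106772 [-4.02920117e-01 -1.14047845e-01  1.71739437e+00 -1.60135473e-03
  1.53835521e+00 -1.63646440e+00]
```

View pics/c.png

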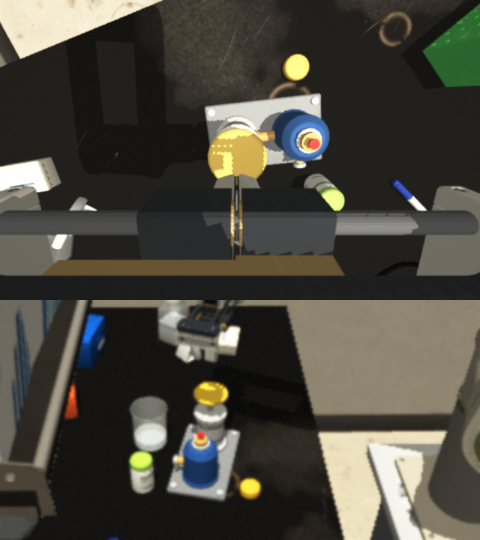

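The picture shows the closed fingers just above and behind the pad (wrist view pad at about (237,157), pin at (313,143)). I'll check the pad's position in wrist depth.

Run:
```python
from h import *
p,P=cloud('w1'); h=cv2.cvtColor(p,cv2.COLOR_RGB2HSV)
m=(P[...,2]>.14)&(P[...,2]<.16)&(abs(P[...,0]-.488)<.06)&(abs(P[...,1]+.15)<.06)
Q=P[m];print(len(Q),np.median(Q,0),np.percentile(Q,1,axis=0),np.percentile(Q,99,axis=0))
v,u=np.where(m);print(u.min(),u.max(),v.min(),v.max())
```

```text
4173 [ 0.48251408 -0.1501442   0.15161937] [ 0.45507537 -0.18378277  0.1478449 ] [ 0.51250867 -0.12135644  0.15318469]
278 356 171 238
```

>>> arm_command(
  targets=[
    {"x": 0,"y": 0,"z": -0.07,"rx": 0,"ry": 0,"rz": 0,"claw": 255},
    {"x": 0,"y": 0,"z": -0.14,"rx": 0,"ry": 0,"rz": 0,"claw": 255},
    {"x": 0,"y": 0,"z": -0.17,"rx": 0,"ry": 0,"rz": 0,"claw": 255},
    {"x": 0,"y": 0,"z": -0.2,"rx": 0,"ry": 0,"rz": 0,"claw": 255},
    {"x": 0,"y": 0,"z": -0.206,"rx": 0,"ry": 0,"rz": 0,"claw": 255},
    {"x": 0,"y": 0,"z": -0.206,"rx": 0,"ry": 0,"rz": 0,"claw": 255},
    {"x": 0,"y": 0,"z": -0.206,"rx": 0,"ry": 0,"rz": 0,"claw": 255},
  ],
)

```text
t: 2.45
tool_pos: [0.4865, -0.1464, 0.1404]
orientation: [-0.519, -3.097, -0.0]
force: [-7.4, 1.3, 9.5]
opening: 0.0001
gripper_force: 4.7
```

>>> arm_command(
  targets=[
    {"x": 0,"y": 0,"z": -0.006,"rx": 0,"ry": 0,"rz": 0,"claw": 255},
    {"x": 0,"y": 0,"z": -0.006,"rx": 0,"ry": 0,"rz": 0,"claw": 255},
  ],
)

```text
t: 2.62
tool_pos: [0.4869, -0.1466, 0.14]
orientation: [-0.519, -3.097, 0.0]
force: [-17.1, 4.2, 30.9]
opening: 0.0005
gripper_force: 14.8
```

Run:
```python
from h import *
s=robot.read_state();print(s['tool_pos'],s['force'])
p,_=snap('side','s2');p2,_=snap('scene','c2')
cv2.imwrite('pics/d.png',np.hstack([cv2.resize(p[160:290,270:380],None,fx=3.5,fy=3.5),cv2.resize(p2[140:270,230:340],None,fx=3.5,fy=3.5)])[:,:,::-1])
```

```text
[ 0.48687323 -0.1465608   0.14004799] [-17.08516469   4.1843021   30.86811223]
```

View pics/d.png

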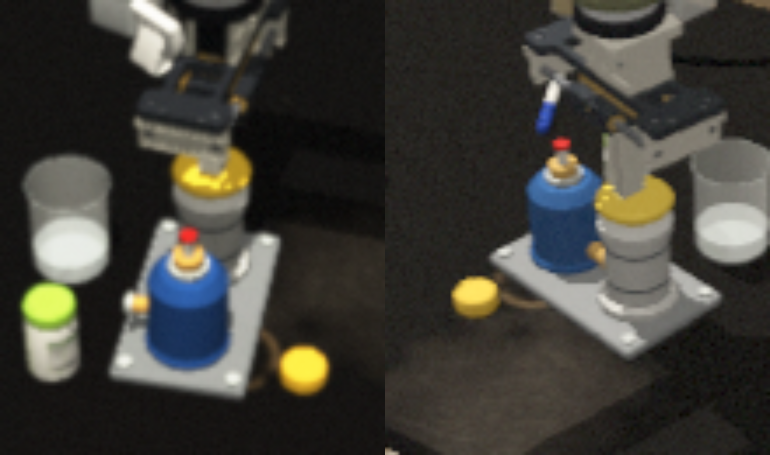

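The pad is at its stop and the pin has risen (red tip at (187,235) in the left crop, (562,145) in the right). I'll continue with full strokes.

>>> arm_command(
  targets=[
    {"x": 0,"y": 0,"z": 0.064,"rx": 0,"ry": 0,"rz": 0,"claw": 255},
    {"x": 0,"y": 0,"z": 0.064,"rx": 0,"ry": 0,"rz": 0,"claw": 255},
    {"x": 0,"y": 0,"z": 0.064,"rx": 0,"ry": 0,"rz": 0,"claw": 255},
    {"x": 0,"y": 0,"z": 0.064,"rx": 0,"ry": 0,"rz": 0,"claw": 255},
    {"x": 0,"y": 0,"z": 0.064,"rx": 0,"ry": 0,"rz": 0,"claw": 255},
    {"x": 0,"y": 0,"z": 0.03,"rx": 0,"ry": 0,"rz": 0,"claw": 255},
    {"x": 0,"y": 0,"z": 0.003,"rx": 0,"ry": 0,"rz": 0,"claw": 255},
    {"x": 0,"y": 0,"z": 0.003,"rx": 0,"ry": 0,"rz": 0,"claw": 255},
    {"x": 0,"y": 0,"z": 0.003,"rx": 0,"ry": 0,"rz": 0,"claw": 255},
    {"x": 0,"y": 0,"z": 0.003,"rx": 0,"ry": 0,"rz": 0,"claw": 255},
  ],
)

```text
t: 3.55
tool_pos: [0.4894, -0.1483, 0.1402]
orientation: [0.521, 3.094, -0.001]
force: [1.6, 0.8, 14.3]
opening: 0.0005
gripper_force: 7.4
```

>>> arm_command(
  targets=[
    {"x": 0,"y": 0,"z": 0.064,"rx": 0,"ry": 0,"rz": 0,"claw": 255},
    {"x": 0,"y": 0,"z": 0.064,"rx": 0,"ry": 0,"rz": 0,"claw": 255},
    {"x": 0,"y": 0,"z": 0.064,"rx": 0,"ry": 0,"rz": 0,"claw": 255},
    {"x": 0,"y": 0,"z": 0.064,"rx": 0,"ry": 0,"rz": 0,"claw": 255},
    {"x": 0,"y": 0,"z": 0.064,"rx": 0,"ry": 0,"rz": 0,"claw": 255},
    {"x": 0,"y": 0,"z": 0.03,"rx": 0,"ry": 0,"rz": 0,"claw": 255},
    {"x": 0,"y": 0,"z": 0.0,"rx": 0,"ry": 0,"rz": 0,"claw": 255},
    {"x": 0,"y": 0,"z": 0.0,"rx": 0,"ry": 0,"rz": 0,"claw": 255},
    {"x": 0,"y": 0,"z": 0.0,"rx": 0,"ry": 0,"rz": 0,"claw": 255},
    {"x": 0,"y": 0,"z": 0.0,"rx": 0,"ry": 0,"rz": 0,"claw": 255},
  ],
)

```text
t: 4.38
tool_pos: [0.4894, -0.1487, 0.1402]
orientation: [0.521, 3.094, -0.001]
force: [1.0, 0.7, 15.2]
opening: 0.0006
gripper_force: 7.8
```

Run:
```python
from h import *
s=robot.read_state();print(s['tool_pos'],s['force'])
snap('scene','c3');snap('side','s3')
for n,r in(('c2',(160,220,268,296)),('c3',(160,220,268,296)),('s2',(205,245,305,340)),('s3',(205,245,305,340))):
    p,P=cloud(n);a=p[r[0]:r[1],r[2]:r[3]].astype(int);k=(a[...,0]>120)&(a[...,1]<70)&(a[...,2]<70)
    v,u=np.where(k);q=P[r[0]:r[1],r[2]:r[3]][k];print(n,len(q),u.mean()+r[2],v.mean()+r[0],np.nanmedian(q,0))
```

```text
[ 0.48935719 -0.14871887  0.14019458] [ 1.02958874  0.67276348 15.22157135]
c2 12 279.8333333333333 180.66666666666666 [ 0.5099011  -0.05660282  0.13293067]
c3 13 279.9230769230769 177.53846153846155 [ 0.50860755 -0.06031019  0.14658655]
s2 17 323.5882352941176 226.64705882352942 [ 0.50765863 -0.05895883  0.13096572]
s3 18 323.27777777777777 223.5 [ 0.51037139 -0.05684268  0.14283933]
```

>>> arm_command(
  targets=[
    {"x": 0,"y": 0,"z": 0.064,"rx": 0,"ry": 0,"rz": 0,"claw": 255},
    {"x": 0,"y": 0,"z": 0.064,"rx": 0,"ry": 0,"rz": 0,"claw": 255},
    {"x": 0,"y": 0,"z": 0.064,"rx": 0,"ry": 0,"rz": 0,"claw": 255},
    {"x": 0,"y": 0,"z": 0.064,"rx": 0,"ry": 0,"rz": 0,"claw": 255},
    {"x": 0,"y": 0,"z": 0.064,"rx": 0,"ry": 0,"rz": 0,"claw": 255},
    {"x": 0,"y": 0,"z": 0.03,"rx": 0,"ry": 0,"rz": 0,"claw": 255},
    {"x": 0,"y": 0,"z": 0.0,"rx": 0,"ry": 0,"rz": 0,"claw": 255},
    {"x": 0,"y": 0,"z": 0.0,"rx": 0,"ry": 0,"rz": 0,"claw": 255},
    {"x": 0,"y": 0,"z": 0.0,"rx": 0,"ry": 0,"rz": 0,"claw": 255},
    {"x": 0,"y": 0,"z": 0.0,"rx": 0,"ry": 0,"rz": 0,"claw": 255},
  ],
)

```text
t: 5.32
tool_pos: [0.4893, -0.1488, 0.1402]
orientation: [0.521, 3.094, -0.002]
force: [0.8, 0.2, 16.7]
opening: 0.0004
gripper_force: 8.0
```

>>> arm_command(
  targets=[
    {"x": 0,"y": 0,"z": 0.064,"rx": 0,"ry": 0,"rz": 0,"claw": 255},
    {"x": 0,"y": 0,"z": 0.064,"rx": 0,"ry": 0,"rz": 0,"claw": 255},
    {"x": 0,"y": 0,"z": 0.064,"rx": 0,"ry": 0,"rz": 0,"claw": 255},
    {"x": 0,"y": 0,"z": 0.064,"rx": 0,"ry": 0,"rz": 0,"claw": 255},
    {"x": 0,"y": 0,"z": 0.064,"rx": 0,"ry": 0,"rz": 0,"claw": 255},
    {"x": 0,"y": 0,"z": 0.03,"rx": 0,"ry": 0,"rz": 0,"claw": 255},
    {"x": 0,"y": 0,"z": 0.0,"rx": 0,"ry": 0,"rz": 0,"claw": 255},
    {"x": 0,"y": 0,"z": 0.0,"rx": 0,"ry": 0,"rz": 0,"claw": 255},
    {"x": 0,"y": 0,"z": 0.0,"rx": 0,"ry": 0,"rz": 0,"claw": 255},
    {"x": 0,"y": 0,"z": 0.0,"rx": 0,"ry": 0,"rz": 0,"claw": 255},
  ],
)

```text
t: 6.15
tool_pos: [0.4893, -0.1488, 0.1402]
orientation: [0.521, 3.094, -0.001]
force: [0.5, 0.3, 15.8]
opening: 0.0004
gripper_force: 8.0
```

>>> arm_command(
  targets=[
    {"x": 0,"y": 0,"z": 0.064,"rx": 0,"ry": 0,"rz": 0,"claw": 255},
    {"x": 0,"y": 0,"z": 0.064,"rx": 0,"ry": 0,"rz": 0,"claw": 255},
    {"x": 0,"y": 0,"z": 0.064,"rx": 0,"ry": 0,"rz": 0,"claw": 255},
    {"x": 0,"y": 0,"z": 0.064,"rx": 0,"ry": 0,"rz": 0,"claw": 255},
    {"x": 0,"y": 0,"z": 0.064,"rx": 0,"ry": 0,"rz": 0,"claw": 255},
    {"x": 0,"y": 0,"z": 0.03,"rx": 0,"ry": 0,"rz": 0,"claw": 255},
    {"x": 0,"y": 0,"z": 0.0,"rx": 0,"ry": 0,"rz": 0,"claw": 255},
    {"x": 0,"y": 0,"z": 0.0,"rx": 0,"ry": 0,"rz": 0,"claw": 255},
    {"x": 0,"y": 0,"z": 0.0,"rx": 0,"ry": 0,"rz": 0,"claw": 255},
    {"x": 0,"y": 0,"z": 0.0,"rx": 0,"ry": 0,"rz": 0,"claw": 255},
  ],
)

```text
t: 6.98
tool_pos: [0.4893, -0.1488, 0.1402]
orientation: [0.521, 3.094, -0.001]
force: [0.6, 0.3, 15.3]
opening: 0.0004
gripper_force: 8.1
```

>>> arm_command(
  targets=[
    {"x": 0,"y": 0,"z": 0.07,"rx": 0,"ry": 0,"rz": 0,"claw": 255},
    {"x": 0,"y": 0,"z": 0.14,"rx": 0,"ry": 0,"rz": 0,"claw": 255},
    {"x": 0,"y": 0,"z": 0.2,"rx": 0,"ry": 0,"rz": 0,"claw": 255},
    {"x": 0,"y": 0,"z": 0.2,"rx": 0,"ry": 0,"rz": 0,"claw": 255},
    {"x": 0,"y": 0,"z": 0.2,"rx": 0,"ry": 0,"rz": 0,"claw": 255},
  ],
)

```text
t: 7.4
tool_pos: [0.4883, -0.1484, 0.2393]
orientation: [0.521, 3.095, -0.001]
force: [-0.2, -0.6, -1.0]
opening: 0.0003
gripper_force: 0.0
```

Run:
```python
from h import *
s=robot.read_state();print(s['t'],s['tool_pos'],s['force'])
p2,_=snap('scene','c4');p,_=snap('side','s4')
for n,r in(('c4',(155,220,268,296)),('s4',(205,245,305,340))):
    p_,P=cloud(n);a=p_[r[0]:r[1],r[2]:r[3]].astype(int);k=(a[...,0]>120)&(a[...,1]<70)&(a[...,2]<70)
    v,u=np.where(k);q=P[r[0]:r[1],r[2]:r[3]][k];print(n,len(q),u.mean()+r[2],v.mean()+r[0],np.nanmedian(q,0))
cv2.imwrite('pics/e.png',np.hstack([cv2.resize(p[180:270,280:360],None,fx=4.9,fy=4.9),cv2.resize(p2[155:245,260:340],None,fx=4.9,fy=4.9)])[:,:,::-1])
```

```text
7.4 [ 0.48832786 -0.14842894  0.23925515] [-0.21183381 -0.64334816 -0.97349437]
c4 15 279.46666666666664 175.73333333333335 [ 0.51026571 -0.06011705  0.15335943]
s4 16 322.9375 222.3125 [ 0.51052827 -0.05585781  0.14970397]
```

View pics/e.png

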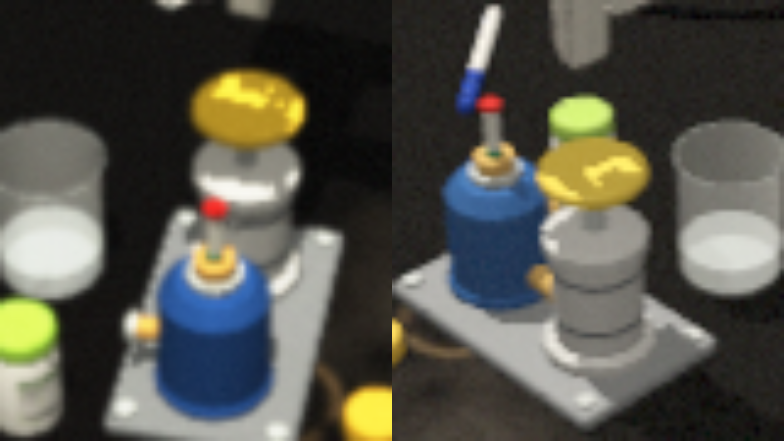

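The pin looks fully out: the green band is at the collar at about (493,153) and the pad is up. Extra strokes do no harm, so I'll add two to be sure.

>>> arm_command(
  targets=[
    {"x": 0,"y": 0,"z": -0.07,"rx": 0,"ry": 0,"rz": 0,"claw": 255},
    {"x": 0,"y": 0,"z": -0.136,"rx": 0,"ry": 0,"rz": 0,"claw": 255},
    {"x": 0,"y": 0,"z": -0.17,"rx": 0,"ry": 0,"rz": 0,"claw": 255},
    {"x": 0,"y": 0,"z": -0.2,"rx": 0,"ry": 0,"rz": 0,"claw": 255},
    {"x": 0,"y": 0,"z": -0.2,"rx": 0,"ry": 0,"rz": 0,"claw": 255},
    {"x": 0,"y": 0,"z": -0.2,"rx": 0,"ry": 0,"rz": 0,"claw": 255},
    {"x": 0,"y": 0,"z": -0.2,"rx": 0,"ry": 0,"rz": 0,"claw": 255},
  ],
)

```text
t: 8.08
tool_pos: [0.487, -0.1478, 0.14]
orientation: [-0.521, -3.097, -0.0]
force: [-14.2, 4.6, 33.0]
opening: 0.0005
gripper_force: 16.2
```

>>> arm_command(
  targets=[
    {"x": 0,"y": 0,"z": 0.064,"rx": 0,"ry": 0,"rz": 0,"claw": 255},
    {"x": 0,"y": 0,"z": 0.064,"rx": 0,"ry": 0,"rz": 0,"claw": 255},
    {"x": 0,"y": 0,"z": 0.064,"rx": 0,"ry": 0,"rz": 0,"claw": 255},
    {"x": 0,"y": 0,"z": 0.064,"rx": 0,"ry": 0,"rz": 0,"claw": 255},
    {"x": 0,"y": 0,"z": 0.064,"rx": 0,"ry": 0,"rz": 0,"claw": 255},
    {"x": 0,"y": 0,"z": 0.03,"rx": 0,"ry": 0,"rz": 0,"claw": 255},
    {"x": 0,"y": 0,"z": 0.0,"rx": 0,"ry": 0,"rz": 0,"claw": 255},
    {"x": 0,"y": 0,"z": 0.0,"rx": 0,"ry": 0,"rz": 0,"claw": 255},
    {"x": 0,"y": 0,"z": 0.0,"rx": 0,"ry": 0,"rz": 0,"claw": 255},
    {"x": 0,"y": 0,"z": 0.0,"rx": 0,"ry": 0,"rz": 0,"claw": 255},
  ],
)

```text
t: 8.92
tool_pos: [0.4891, -0.1487, 0.1402]
orientation: [0.521, 3.094, -0.001]
force: [-1.0, 1.0, 18.3]
opening: 0.0006
gripper_force: 9.2
```

>>> arm_command(
  targets=[
    {"x": 0,"y": 0,"z": 0.07,"rx": 0,"ry": 0,"rz": 0,"claw": 255},
    {"x": 0,"y": 0,"z": 0.14,"rx": 0,"ry": 0,"rz": 0,"claw": 255},
    {"x": 0,"y": 0,"z": 0.2,"rx": 0,"ry": 0,"rz": 0,"claw": 255},
    {"x": 0,"y": 0,"z": 0.2,"rx": 0,"ry": 0,"rz": 0,"claw": 255},
    {"x": 0,"y": 0,"z": 0.2,"rx": 0,"ry": 0,"rz": 0,"claw": 255},
    {"x": 0,"y": 0,"z": 0.2,"rx": 0,"ry": 0,"rz": 0,"claw": 255},
  ],
)

```text
t: 9.42
tool_pos: [0.4869, -0.1478, 0.2363]
orientation: [-0.522, -3.096, -0.001]
force: [0.6, -0.4, -1.4]
opening: 0.0007
gripper_force: 0.0
```

Run:
```python
from h import *
p2,_=snap('scene','c5');p,_=snap('side','s5')
for n,r in(('c5',(155,220,268,296)),('s5',(205,245,305,340))):
    p_,P=cloud(n);a=p_[r[0]:r[1],r[2]:r[3]].astype(int);k=(a[...,0]>120)&(a[...,1]<70)&(a[...,2]<70)
    v,u=np.where(k);q=P[r[0]:r[1],r[2]:r[3]][k];print(n,len(q),u.mean()+r[2],v.mean()+r[0],np.nanmedian(q,0))
cv2.imwrite('pics/f.png',np.hstack([cv2.resize(p[205:255,300:350],None,fx=8,fy=8),cv2.resize(p2[160:210,260:310],None,fx=8,fy=8)])[:,:,::-1])
```

```text
c5 12 279.5 175.75 [ 0.51048949 -0.05749326  0.15184811]
s5 16 322.9375 222.3125 [ 0.51053337 -0.0553307   0.14934534]
```

View pics/f.png

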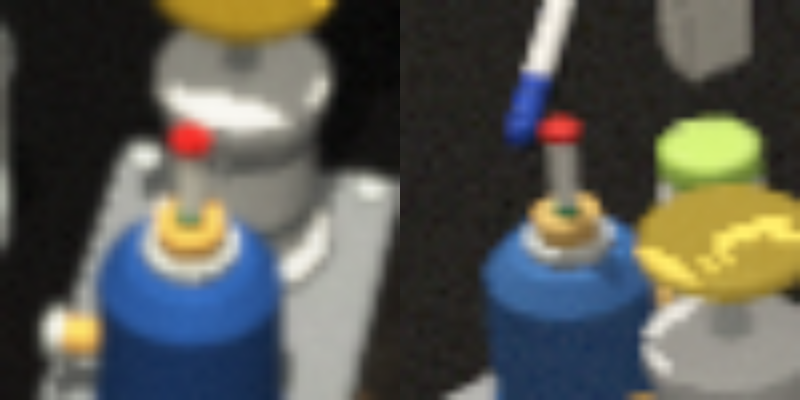

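The pin did not move further with the extra strokes: the tip is unchanged and at 0.15 m. The green band shows at (190,215) and (566,210), the pad is up, and the fingers are clear.

```bash
python3 -c "
from plant import robot
print(robot.close_job())"
```

```text
the job is handed in; nothing more can be done
None
```

The vessel is charged and the job is handed in at about 9.5 s: the pin is fully out with its green band showing, and the pad is back at the top. The fingers touched nothing but the pad.

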